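# Count along the lane rack and push the carton into the third gap

### The arm

A 6-joint arm with a two-finger parallel gripper is mounted at the origin on the work surface. World frame = base frame: x ahead of the robot, y to its left, z up, the work surface at z = 0. Lengths are in m, angles in degrees, forces in N, time in s.
With the tool pointing down it reaches from about 0.35 to 0.875 m from the base axis. Payload 4.2 kg.
Tool frame: the origin (TCP) lies midway between the tips of the shut fingers; the grasp point (between the pads) lies 19 mm behind it; z points along the fingers, y is the line along which they close (so a half turn about z gives the same grasp; the last joint's range is limited). The gripper opens to 87 mm and grips with 3 to 60 N. Pads are 19 mm wide; open, the fingers measure 117 mm over their backs; the gripper's body (75 mm by 190 mm) begins 51 mm behind the grasp point.
Start: joints at [-52.219, 22.042, 0.453, 0, -68.411, -14.817], TCP at [0.244, -0.575, 0.223] pointing down, gripper open.
Joint ranges: [-179.83, 179.83], [-69.29, 118.12], [-61.27, 80.66], [-181.25, 117.63], [-171.15, -9.14], [-177.46, 177.46]. Speed limits (degrees/s): [159.86, 159.86, 180, 180, 180, 180].

### API

Orientations are given as a 3x3 rotation matrix whose columns are the frame's x, y, z axes.
In Python, from station import r, cams gives the robot as it stands.
- The arm moves only by the tool play_rows, never from a script. Its argument "commands" is text: rows parted by semicolons, each of 6 numbers parted by spaces: the shift along the world's x, y, z normalised to -1 to 1, where 1 is 30 mm, then the turn, a rotation vector about the world's x, y, z normalised to -1 to 1, where 1 is 0.15 rad. A call has 1 to 20 rows; each row shifts and turns the commanded pose from where the row before left it; what a row does not reach is not made up. A row lasts 1/10 s, in which the tool goes at most 50 mm and 8.59 degrees, less where a joint would pass 70% of its speed; a pose out of reach is approached as far as the arm can. A call with a number of a shift or a turn outside -1 to 1 is refused whole. A call with a gripper value outside its range is refused whole. "grip" is the finger opening in mm, from 0 to 87, set as the call begins (left out, the last holds). The fingers move at their own pace and stop on an object; the grip force is fixed at half the most. Time passes only in rows, so rows that do not move let the fingers close. It gives the time, the measured TCP pose, the force, the opening and the grip force at its end, in the units of the state.
- r.sense(): the state, without advancing time (a new reading comes with each control period).
- cams.capture(name): name is "scene" or "top"; returns (picture, depth): 384x512x3 uint8, blue, green, red; 384x512 float32, m along the optical axis (not along the pixel's ray), 0 where there is no reading.
- cams.camera_info(name): a dict with "mtx" (3x3 intrinsics, pixels), "R" (3x3) and "t" (3): a world point X has camera coordinates R X + t. Camera axes: x right, y down, z forward; pixel columns grow to the right and rows downward; lengths in m; the calibration is good to about 2 mm. A picture is of the moment at which its call begins. camera_info takes no time and is no camera call.
- r.finish_job(): hands the job in; it is judged then, once.
The state is a dict: "time_s": time; "joints": joint angles; "joint_velocities": joint speeds; "effort": joint torques, N m; "tcp_pos": TCP position; "ee_rot": TCP orientation; "wrist_force": force on the tool from outside, world axes, zero at the start; "moment": the same for the moment, N m; "gripper_width": opening from 0.0 (shut) to 1.0 (fully open); "gripper_force": force on a finger pad.
Only numpy, scipy, OpenCV 4.12 (cv2) and the standard library are available. Lean on these libraries where they do the work, as an engineer would, in place of code of your own. Each camera call takes 0.05 s, during which the arm holds its last target. There are 200 camera calls.

### The job

Starting at the robot's left-hand end of the grey lane rack, run a fingertip along the top of its front rail, counting off the gaps underneath (filled ones count too), and stop over the third. Then push the loose carton that stands in front of the rack into that third gap, lengthways, until it is fully home against the back plate. Only push it along the table, never lift or tip it; leave the stock in the other gaps and everything else on the table where it is, and finish with the hand clear.

Things in the scene. Friction and masses are not known exactly. Their poses are not given: they have to be found in the camera images.
- rack: Fixed grey sheet-steel lane rack, 412 mm wide: six gaps (lanes) side by side, open in front and above, no floor (packets slide on the table). Origin on the table, mid-width, in the plane of the dividers' front edges; x points into the gaps, y to the robot's left, z up. Yaw up to 0.15 rad. Dividers 4 mm thick, 68 mm apart; gaps 64 mm wide inside; inner face of the back plate at x = 90 mm.
- gap1 (a point): Middle of the mouth of the first gap (the left-hand, +y, end one): on the table, in the plane of the dividers' front edges, at y = +170 mm in the rack's frame; axes as the rack's. The gap centres are at y = +170, +102, +34, -34, -102, -170 mm. The first, fourth and fifth gaps hold stock, the others are empty.
- gap3 (a point): Middle of the mouth of the third gap, at y = +34 mm in the rack's frame, on the table; axes as the rack's. Dividers stand at y = +204, +136, +68, 0, -68, -136, -204 mm, 56 mm high; the back plate, a low stop, is 38 mm high.
- rail: The rack's rigid front rail: bare aluminium square tube across the tops of the dividers, 412 mm long (y), 20 mm deep (x = 0 to 20 mm of the rack), top face 72 mm and underside 56 mm above the table. Origin in its top face, mid-length, on its front edge; axes as the rack's. On top a dark rivet marks each divider; on its front a blank white ticket marks each gap.
- carton: Loose closed cardboard carton to push in: 110 mm long (its x), 54 wide (y), 48 high, about 0.25 kg, standing in front of the rack. Starts within 0.2 rad of the rack's x, its front end 10 to 40 mm short of the dividers, anywhere from the second to the fifth gap. Origin: centre of its underside. Home, it is at x = 35 mm in the rack's frame; its near end sticks out 20 mm from the gap.
- stock_box: Bystander in the first, fourth or fifth gap: cardboard box 95 x 50 x 44 mm high. Origin: centre of its underside.
- stock_pack: Bystander in the first, fourth or fifth gap: white pack 90 x 46 x 40 mm high. Origin: centre of its underside.
- stock_tin: Bystander in the first, fourth or fifth gap: small upright tin, diameter 52 mm, 52 mm high. Origin: centre of its underside.
- jar_a: Bystander on the table to the robot's left: clear jar with red lid, diameter 66 mm, 95 mm high. Origin: centre of its underside.
- jar_b: Bystander on the table to the robot's right: amber jar with red lid, diameter 66 mm, 95 mm high. Origin: centre of its underside.
- tin: Bystander on the table to the robot's right: steel tin, diameter 74 mm, 108 mm high. Origin: centre of its underside.
- tape: Bystander near the robot on its left: roll of tape lying flat, diameter 100 mm, 48 mm high. Origin: centre of its underside.
- marker: Bystander near the robot on its right: marker pen lying flat, 130 mm long, 14 mm thick. Origin: centre of its underside.
Things that resemble listed ones, but are neither listed nor needed, are in the scene too. What is shaped like the carton but green or turquoise is not meant.

How it is judged:
By the outcome, as a careful person would: the job done as asked, in the order asked, and still so for the second after the job is handed in, with the robot touching nothing.
It also fails if it takes over 64 s, if anything falls off the work surface, if the arm or the gripper's body presses on something with over 40 N, if the wrist force passes 120 N, or if a joint passes its speed limit or range.

## Working session

There is one attempt and no reset: what is moved stays moved. The work goes in short steps, Python scripts to look and compute and a tool call to move; the robot and the scene stay as the last step left them, time stands still between calls to the robot, and variables do not carry over. Pictures are saved under pics/ and viewed, at most 10 in all, crops included, and the job is handed in when it is done.

Besides the shell and the picture viewer there is one more tool, called after ">>>" by a JSON object that holds its "fn" and its "kwargs", one argument or row to a line. play_rows: Moves the arm, as the interface text tells. Scaled input: -1 to 1 covers 30 mm each way for a shift and 0.15 rad each way for a turn. Its arguments: {"type":"object","properties":{"commands":{"type":"string"},"grip":{"type":"number"}},"required":["commands"]}

```bash
mkdir -p pics; ls; python3 - <<'E'
from station import r,cams
import cv2,numpy as np
for n in("scene","top"):
    p,d=cams.capture(n); cv2.imwrite(f"pics/{n}0.png",p); np.save(f"pics/{n}0.npy",d)
    i=cams.camera_info(n); print(n,i["mtx"].round(1).tolist(),i["R"].round(3).tolist(),i["t"].round(3).tolist())
s=r.sense(); print(s["time_s"],s["tcp_pos"],s["ee_rot"],s["wrist_force"])
E
```

```text
pics
scene [[349.8, 0.0, 256.9], [0.0, 349.8, 190.8], [0.0, 0.0, 1.0]] [[0.093, 0.996, 0.016], [0.773, -0.062, -0.632], [-0.628, 0.071, -0.775]] [-0.038, -0.353, 1.256]
top [[368.6, 0.0, 250.4], [0.0, 368.6, 191.4], [0.0, 0.0, 1.0]] [[-0.012, -1.0, 0.003], [-0.999, 0.012, -0.049], [0.049, -0.004, -0.999]] [0.008, 0.515, 1.303]
0.1 [ 0.24367158 -0.57494717  0.22158182] [[-9.20801630e-01 -3.90030251e-01 -8.73283002e-04]
 [-3.90031213e-01  9.20799902e-01  1.78667090e-03]
 [ 1.07263206e-04  1.98577710e-03 -9.99998023e-01]] [-0.06432395  0.01110489  0.33989824]
```

View pics/top0.png

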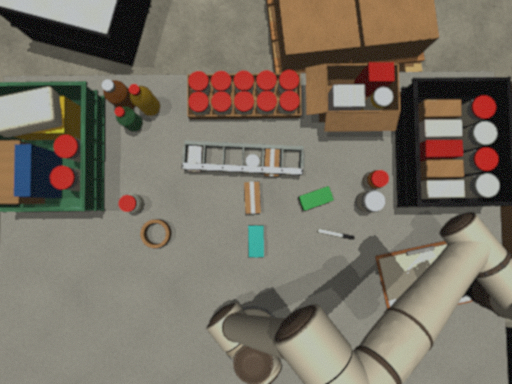

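View pics/scene0.png

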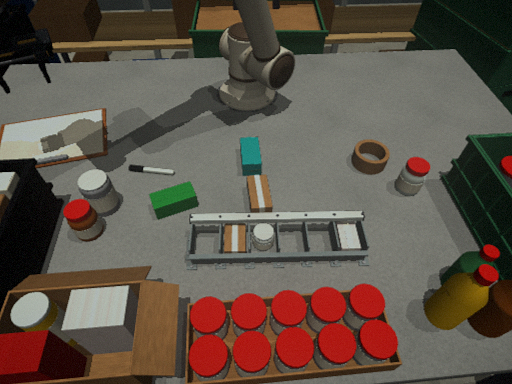

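The top view shows the rack at cols 183–302, rows 145–175, with gap 1 (white pack) at its left end, the tin in gap 4 and the box in gap 5. There are three carton-shaped things: brown with a white stripe at top (253,197), turquoise at (257,241) and green at (316,198). The brown one fits because it is cardboard, loose and stands in front of the rack. I'll confirm this in a crop and measure.

```bash
cat > h.py <<'E'
import cv2,numpy as np
from station import r,cams
def ray(n,uv,z):
    i=cams.camera_info(n);K,R,t=map(np.array,(i["mtx"],i["R"],i["t"]))
    uv=np.atleast_2d(uv).astype(float)
    d=np.c_[uv,np.ones(len(uv))]@np.linalg.inv(K).T@R
    c=-R.T@t
    return c+d*((z-c[2])/d[:,2])[:,None]
def pix(n,X):
    i=cams.camera_info(n);X=np.atleast_2d(X)@np.array(i["R"]).T+np.array(i["t"])
    q=X@np.array(i["mtx"]).T
    return q[:,:2]/q[:,2:]
def cloud(n,d):
    i=cams.camera_info(n);K,R,t=map(np.array,(i["mtx"],i["R"],i["t"]))
    v,u=np.mgrid[:384,:512]
    P=(np.dstack([u,v,np.ones_like(u)])@np.linalg.inv(K).T)*d[...,None]
    return (P-t)@R
E
python3 - <<'E'
from h import *
p=cv2.imread("pics/top0.png");q=cv2.imread("pics/scene0.png")
a=cv2.resize(p[135:265,170:340],None,fx=4,fy=4,interpolation=cv2.INTER_CUBIC)
cv2.imwrite("pics/c1.png",a)
b=cv2.resize(q[125:275,175:375],None,fx=4,fy=4,interpolation=cv2.INTER_CUBIC)
cv2.imwrite("pics/c2.png",b)
for n,im in(("top",p),("scene",q)):
    W=cloud(n,np.load(f"pics/{n}0.npy"))
    z=W[...,2];ok=(W[...,0]>.35)&(W[...,0]<.85)&(abs(W[...,1])<.33)
    hsv=cv2.cvtColor(im,cv2.COLOR_BGR2HSV)
    def rect(m,zz,nm):
        m=m.astype(np.uint8)
        k,l,st,c=cv2.connectedComponentsWithStats(m)
        for j in range(1,k):
            if st[j,4]>60:
                v,u=np.nonzero(l==j);P=ray(n,np.c_[u,v],zz)[:,:2]
                print(n,nm,st[j].tolist(),[np.round(x,3) for x in cv2.minAreaRect(P.astype(np.float32)*1000)])
    rect(ok&(z>.064)&(z<.082),.072,"rail")
    rect(ok&(z>.04)&(z<.056),.048,"48mm")
E
```

```text
top rail [182, 163, 121, 12, 752] [array([591.539,  29.777]), array([411.586,  21.728]), np.float64(86.602)]
top 48mm [187, 97, 114, 20, 367] [array([812.692,  22.552]), array([397.351,  67.596]), np.float64(89.367)]
top 48mm [188, 146, 14, 18, 132] [array([644.908, 195.395]), array([45.383, 59.707]), np.float64(89.352)]
top 48mm [265, 148, 15, 19, 251] [array([633.051, -75.072]), array([48.952, 63.336]), np.float64(89.208)]
top 48mm [245, 154, 15, 12, 132] [array([625.047,  -5.108]), array([48.861, 38.6  ]), np.float64(89.342)]
top 48mm [244, 182, 17, 32, 493] [array([492.967,  -3.463]), array([109.165,  53.717]), np.float64(1.974)]
top 48mm [299, 186, 35, 25, 496] [array([ 488.482, -225.997]), array([ 53.858, 111.99 ]), np.float64(18.941)]
top 48mm [156, 220, 14, 20, 92] [array([388.295, 302.787]), array([74.232, 28.514]), np.float64(25.154)]
top 48mm [248, 225, 16, 14, 220] [array([374.696, -14.187]), array([51.887, 44.751]), np.float64(89.305)]
scene rail [189, 211, 175, 12, 1448] [array([595.237,  28.341]), array([414.553,  25.441]), np.float64(86.689)]
scene rail [435, 292, 12,
[... 1209 characters left out ...]
,  -7.754]), array([49.595, 55.714]), np.float64(85.284)]
scene 48mm [303, 222, 7, 29, 69] [array([640.541,  93.829]), array([ 6.721, 76.957]), np.float64(86.425)]
scene 48mm [188, 224, 5, 30, 77] [array([ 624.734, -177.411]), array([ 6.56 , 78.464]), np.float64(86.78)]
scene 48mm [431, 296, 10, 21, 73] [array([829.83 , 326.014]), array([13.094, 41.554]), np.float64(89.248)]
scene 48mm [186, 303, 8, 36, 106] [array([ 814.442, -176.481]), array([12.255, 68.873]), np.float64(85.023)]
scene 48mm [345, 308, 15, 17, 64] [array([836.523, 148.026]), array([35.693, 11.874]), np.float64(31.982)]
scene 48mm [106, 342, 27, 5, 65] [array([ 849.24 , -305.097]), array([ 4.677, 48.576]), np.float64(0.004)]
```

View pics/c1.png

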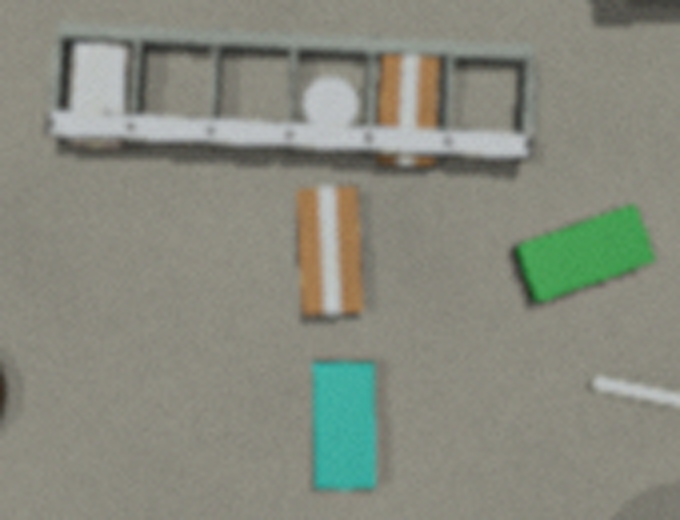

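View pics/c2.png

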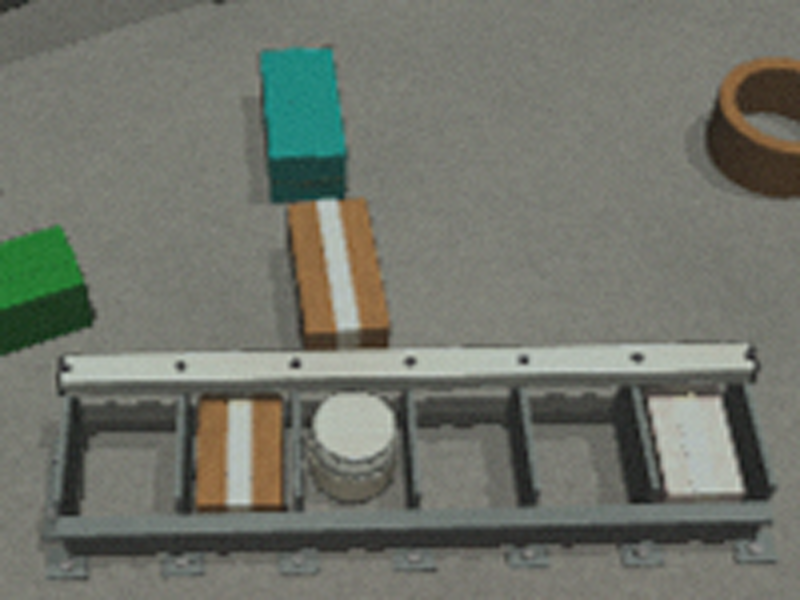

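The crops confirm it: the brown carton with the white stripe is at c1 (330,250), and the turquoise lookalike is about 38 mm behind it. Gaps 1, 4 and 5 are filled, and gap 3 is at c1 (257,90). The rack origin is about (0.583, 0.030) with yaw −3.4°. The carton is about (0.494, −0.004) with yaw +2°. I'm moving above the left end of the rail with the fingers shut.

>>> {"fn": "play_rows", "kwargs": {
  "commands": "0.4 0.89 0 0 0 -0.1;0.4 0.89 0 0 0 -0.1;0.4 0.89 0 0 0 -0.1;0.4 0.89 0 0 0 -0.1;0.4 0.89 0 0 0 -0.1;0.4 0.89 0 0 0 -0.1;0.4 0.89 0 0 0 -0.1;0.4 0.89 0 0 0 -0.1;0.4 0.89 0 0 0 -0.1;0.4 0.89 0 0 0 -0.1;0.4 0.89 0 0 0 -0.1;0.4 0.89 0 0 0 -0.1;0.4 0.89 0 0 0 -0.1;0.4 0.89 0 0 0 -0.1;0.4 0.89 0 0 0 -0.1;0.4 0.89 0 0 0 -0.1;0.4 0.89 0 0 0 -0.1;0.4 0.89 0 0 0 -0.1;0.4 0.89 0 0 0 -0.1;0.4 0.89 0 0 0 -0.1",
  "grip": 0
}}

```text
time_s: 2.1
tcp_pos: [0.4839, -0.0403, 0.2223]
ee_rot: [[-0.995, -0.1, -0.001], [-0.1, 0.995, 0.0], [0.001, 0.0, -1.0]]
wrist_force: [1.1, -0.3, -0.6]
gripper_width: 0.003
gripper_force: 0.0
```

>>> {"fn": "play_rows", "kwargs": {
  "commands": "0.4 0.89 0 0 0 -0.1;0.4 0.89 0 0 0 -0.1;0.4 0.89 0 0 0 -0.1;0.4 0.89 0 0 0 -0.1;0.4 0.89 0 0 0 -0.1;0.4 0.89 0 0 0 -0.1;0.4 0.89 0 0 0 -0.1;0.4 0.89 0 0 0 -0.1;0.4 0.89 0 0 0 -0.1;0.4 0.89 0 0 0 -0.1;0 0 0 0 0 0;0 0 0 0 0 0"
}}

```text
time_s: 3.3
tcp_pos: [0.6034, 0.2258, 0.2214]
ee_rot: [[-0.999, 0.048, -0.002], [0.048, 0.999, -0.001], [0.002, -0.001, -1.0]]
wrist_force: [0.0, -0.4, 0.3]
gripper_width: 0.003
gripper_force: 0.0
```

>>> {"fn": "play_rows", "kwargs": {
  "commands": "0.05 0 -0.9 0 0 -0.07;0 0 -0.9 0 0 0;0 0 -0.9 0 0 0;0 0 -0.9 0 0 0;0 0 -0.9 0 0 0;0 0 0 0 0 0;0 0 0 0 0 0"
}}

```text
time_s: 4.0
tcp_pos: [0.6055, 0.2248, 0.0881]
ee_rot: [[-0.998, 0.06, 0.0], [0.06, 0.998, -0.001], [-0.0, -0.001, -1.0]]
wrist_force: [0.7, 0.9, 0.8]
gripper_width: 0.005
gripper_force: 0.0
```

```bash
python3 - <<'E'
from h import *
p,d=cams.capture("scene");cv2.imwrite("pics/s1.png",cv2.resize(p[150:280,270:430],None,fx=4,fy=4))
s=r.sense();print(s["tcp_pos"],s["wrist_force"])
E
```

```text
[0.60618736 0.22537345 0.08921804] [ 0.11048622 -0.28893073  0.0395525 ]
```

View pics/s1.png

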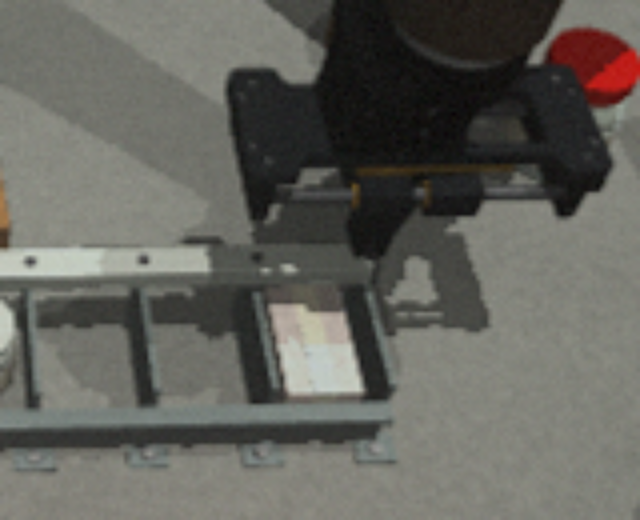

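The picture shows the shut fingertips at crop (372,255), just above the rail's left end. I'm lowering slowly until they touch.

>>> {"fn": "play_rows", "kwargs": {
  "commands": "0 0 -0.2 0 0 0;0 0 -0.15 0 0 0;0 0 -0.07 0 0 0;0 0 -0.03 0 0 0;0 0 0 0 0 0;0 0 0 0 0 0"
}}

```text
time_s: 4.65
tcp_pos: [0.6055, 0.2257, 0.0742]
ee_rot: [[-0.998, 0.059, 0.0], [0.059, 0.998, 0.0], [-0.0, 0.0, -1.0]]
wrist_force: [-0.3, -0.6, -0.0]
gripper_width: 0.002
gripper_force: 0.0
```

>>> {"fn": "play_rows", "kwargs": {
  "commands": "0 0 -0.03 0 0 0;0 0 -0.03 0 0 0;0 0 0 0 0 0"
}}

```text
time_s: 4.95
tcp_pos: [0.6055, 0.2257, 0.0725]
ee_rot: [[-0.998, 0.06, 0.0], [0.06, 0.998, 0.0], [-0.0, 0.0, -1.0]]
wrist_force: [0.2, -0.1, 1.0]
gripper_width: 0.001
gripper_force: 0.7
```

>>> {"fn": "play_rows", "kwargs": {
  "commands": "0 0 -0.02 0 0 0;0 0 0 0 0 0"
}}

```text
time_s: 5.15
tcp_pos: [0.6055, 0.2257, 0.0725]
ee_rot: [[-0.998, 0.059, 0.001], [0.059, 0.998, 0.0], [-0.001, 0.0, -1.0]]
wrist_force: [-2.2, -0.6, 5.2]
gripper_width: 0.005
gripper_force: 2.5
```

Touching at about 5 N. Sliding to the right over gaps 1, 2 and 3.

>>> {"fn": "play_rows", "kwargs": {
  "commands": "-0.016 -0.27 0 0 0 0;-0.016 -0.27 0 0 0 0;-0.016 -0.27 0 0 0 0;-0.016 -0.27 0 0 0 0;-0.016 -0.27 0 0 0 0;-0.016 -0.27 0 0 0 0;-0.016 -0.27 0 0 0 0;-0.016 -0.27 0 0 0 0;-0.016 -0.27 0 0 0 0;-0.016 -0.27 0 0 0 0"
}}

```text
time_s: 6.15
tcp_pos: [0.6015, 0.1444, 0.0725]
ee_rot: [[-0.998, 0.06, 0.003], [0.06, 0.998, 0.002], [-0.003, 0.002, -1.0]]
wrist_force: [-0.4, 3.0, 5.4]
gripper_width: 0.002
gripper_force: 2.7
```

>>> {"fn": "play_rows", "kwargs": {
  "commands": "-0.018 -0.27 0 0 0 0;-0.018 -0.27 0 0 0 0;-0.018 -0.27 0 0 0 0;-0.018 -0.27 0 0 0 0;-0.018 -0.27 0 0 0 0;-0.018 -0.27 0 0 0 0;-0.018 -0.27 0 0 0 0;-0.018 -0.27 0 0 0 0;-0.018 -0.27 0 0 0 0;-0.018 -0.27 0 0 0 0;0 0 0 0 0 0;0 0 0 0 0 0;0 0 0 0 0 0;0 0 0 0 0 0;0 0 0 0 0 0;0 0 0 0 0 0;0 0 0 0 0 0;0 0 0 0 0 0"
}}

```text
time_s: 7.95
tcp_pos: [0.5958, 0.0623, 0.0724]
ee_rot: [[-0.998, 0.06, 0.002], [0.06, 0.998, -0.001], [-0.002, -0.001, -1.0]]
wrist_force: [0.6, 0.2, 6.1]
gripper_width: 0.009
gripper_force: 2.9
```

```bash
python3 - <<'E'
from h import *
p,d=cams.capture("scene");cv2.imwrite("pics/s2.png",cv2.resize(p[150:280,180:380],None,fx=4,fy=4))
E
```

```text
(no output)
```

View pics/s2.png

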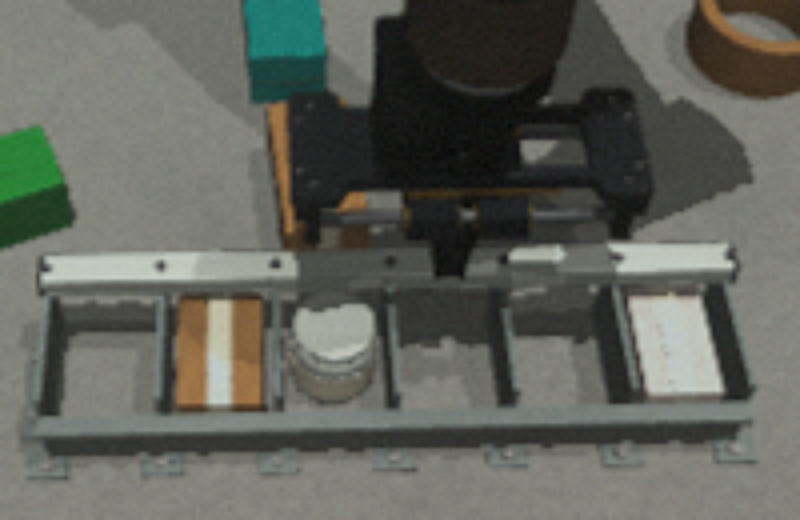

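The fingertip at crop (449,270) is midway between the second and third inner rivets at (391,261) and (504,260), so it is over gap 3. I'm lifting, turning 90° and moving to the carton's right side.

>>> {"fn": "play_rows", "kwargs": {
  "commands": "0 0 0.4 0 0 0;0 0 0.9 0 0 0;0 0 0.9 0 0 0;0 0 0.9 0 0 0;0 0 0 0 0 0"
}}

```text
time_s: 8.5
tcp_pos: [0.5964, 0.0631, 0.1686]
ee_rot: [[-0.998, 0.06, 0.006], [0.06, 0.998, 0.001], [-0.006, 0.001, -1.0]]
wrist_force: [0.1, 0.1, 0.5]
gripper_width: 0.003
gripper_force: 0.0
```

>>> {"fn": "play_rows", "kwargs": {
  "commands": "-0.317 -0.362 0 0 0 0.95;-0.317 -0.362 0 0 0 0.95;-0.317 -0.362 0 0 0 0.95;-0.317 -0.362 0 0 0 0.95;-0.317 -0.362 0 0 0 0.95;-0.317 -0.362 0 0 0 0.95;-0.317 -0.362 0 0 0 0.95;-0.317 -0.362 0 0 0 0.95;-0.317 -0.362 0 0 0 0.95;-0.317 -0.362 0 0 0 0.95;-0.317 -0.362 0 0 0 0.95;0 0 0 0 0 0;0 0 0 0 0 0",
  "grip": 55
}}

```text
time_s: 9.8
tcp_pos: [0.4899, -0.0563, 0.1642]
ee_rot: [[-0.067, -0.998, -0.002], [-0.998, 0.067, -0.0], [0.0, 0.002, -1.0]]
wrist_force: [0.1, -0.2, 0.2]
gripper_width: 0.632
gripper_force: 0.0
```

>>> {"fn": "play_rows", "kwargs": {
  "commands": "0 -0.1 -0.9 0 0 0.05;0 0 -0.9 0 0 0;0 0 -0.9 0 0 0;0 0 -0.9 0 0 0;0 0 -0.9 0 0 0;0 0 -0.35 0 0 0;0 0 0 0 0 0;0 0 0 0 0 0"
}}

```text
time_s: 10.6
tcp_pos: [0.4914, -0.0586, 0.0197]
ee_rot: [[-0.056, -0.998, 0.001], [-0.998, 0.056, -0.0], [-0.0, -0.001, -1.0]]
wrist_force: [-0.5, 1.2, -0.6]
gripper_width: 0.634
gripper_force: 0.0
```

>>> {"fn": "play_rows", "kwargs": {
  "commands": "0.01 0.166 0 0 0 0;0.01 0.166 0 0 0 0;0.01 0.166 0 0 0 0;0.01 0.166 0 0 0 0;0.01 0.166 0 0 0 0;0.01 0.166 0 0 0 0;0.01 0.166 0 0 0 0;0.01 0.166 0 0 0 0;0.01 0.166 0 0 0 0;0.01 0.166 0 0 0 0;0.01 0.166 0 0 0 0;0.01 0.166 0 0 0 0;0.01 0.166 0 0 0 0;0.01 0.166 0 0 0 0;0.01 0.166 0 0 0 0;0.01 0.166 0 0 0 0;0.01 0.166 0 0 0 0;0 0 0 0 0 0"
}}

```text
time_s: 12.4
tcp_pos: [0.4959, 0.0267, 0.019]
ee_rot: [[-0.055, -0.998, 0.001], [-0.998, 0.055, 0.001], [-0.001, -0.001, -1.0]]
wrist_force: [-0.2, 0.2, -0.0]
gripper_width: 0.629
gripper_force: 0.0
```

```bash
cat > meas.py <<'E'
from h import *
import sys
O=np.array([583.4,29.7]);a=-.0593;R2=np.array([[np.cos(a),-np.sin(a)],[np.sin(a),np.cos(a)]])
for n in("top","scene"):
    p,d=cams.capture(n);cv2.imwrite(f"pics/{n}_{sys.argv[1]}.png",p)
    W=cloud(n,d);z=W[...,2]
    m=((W[...,0]>.42)&(W[...,0]<.6)&(W[...,1]>-.15)&(W[...,1]<.2)&(z>.04)&(z<.056)).astype(np.uint8)
    hsv=cv2.cvtColor(p,cv2.COLOR_BGR2HSV)
    k,l,st,c=cv2.connectedComponentsWithStats(m)
    for j in range(1,k):
        if st[j,4]>100:
            v,u=np.nonzero(l==j);P=ray(n,np.c_[u,v],.048)[:,:2]*1000
            rr=cv2.minAreaRect(P.astype(np.float32))
            print(n,st[j].tolist(),np.round(rr[1],1),"ang",round(rr[2],1),"rack xy",((np.array(rr[0])-O)@R2).round(1), "rack range",((P-O)@R2).min(0).round(1),((P-O)@R2).max(0).round(1))
s=r.sense();print(s["time_s"],((np.array(s["tcp_pos"][:2])*1000-O)@R2).round(1),s["wrist_force"])
E
python3 meas.py a
```

```text
scene [277, 174, 21, 36, 255] [ 48.6 118.7] ang 71.6 rack xy [-79.7  43. ] rack range [-141.9    4.2] [-25.2  56.6]
scene [224, 222, 21, 7, 101] [48.3 14.4] ang 88.7 rack xy [  19.6 -102.4] rack range [  11.5 -126.7] [ 27.6 -78.5]
12.5 [-87.3  -8.5] [ 0.0494279  -0.32436898 -0.31545743]
```

>>> {"fn": "play_rows", "kwargs": {
  "commands": "0.005 0.08 0 0 0 0;0.005 0.08 0 0 0 0;0 0 0 0 0 0;-0.03 -0.5 0 0 0 0;-0.03 -0.9 0 0 0 0;0 0 0.9 0 0 0;0 0 0.9 0 0 0;0 0 0.9 0 0 0;0 -0.9 0.9 0 0 -0.95;0 -0.9 0.9 0 0 -0.95;0 -0.9 0 0 0 -0.95;0 -0.9 0 0 0 -0.95;0 0 0 0 0 -0.95;0 0 0 0 0 -0.95;0 0 0 0 0 -0.95;0 0 0 0 0 -0.95;0 0 0 0 0 -0.95;0 0 0 0 0 -0.95;0 0 0 0 0 -0.95"
}}

```text
time_s: 14.4
tcp_pos: [0.4937, -0.1201, 0.1541]
ee_rot: [[-0.998, 0.059, -0.0], [0.059, 0.998, 0.0], [0.0, 0.0, -1.0]]
wrist_force: [-0.5, 0.3, 0.5]
gripper_width: 0.627
gripper_force: 0.0
```

```bash
python3 meas.py b
```

```text
scene [276, 174, 24, 35, 707] [ 53.9 114.6] ang 86.7 rack xy [-84.7  33.6] rack range [-142.     6.6] [-27.4  60.6]
14.5 [ -80.6 -154.8] [-0.95569092 -0.47323951 -0.2162291 ]
```

Carton now at rack y = 33.6 mm and aligned with the gap. I'm going behind it with a narrow fork.

>>> {"fn": "play_rows", "kwargs": {
  "commands": "-0.337 0.92 0 0 0 0;-0.337 0.92 0 0 0 0;-0.337 0.92 0 0 0 0;-0.337 0.92 0 0 0 0;-0.337 0.92 0 0 0 0;-0.337 0.92 0 0 0 0;-0.337 0.92 0 0 0 0;0 0 0 0 0 0;0 0 0 0 0 0",
  "grip": 20
}}

```text
time_s: 15.4
tcp_pos: [0.4233, 0.0739, 0.1543]
ee_rot: [[-0.999, 0.049, 0.0], [0.049, 0.999, 0.0], [-0.0, 0.0, -1.0]]
wrist_force: [-0.2, 0.0, -0.3]
gripper_width: 0.229
gripper_force: 0.0
```

>>> {"fn": "play_rows", "kwargs": {
  "commands": "0 0 -0.9 0 0 -0.06;0 0 -0.9 0 0 0;0 0 -0.9 0 0 0;0 0 -0.9 0 0 0;0 0 -0.88 0 0 0;0 0 0 0 0 0;0 0 0 0 0 0"
}}

```text
time_s: 16.1
tcp_pos: [0.4238, 0.073, 0.0199]
ee_rot: [[-0.998, 0.061, -0.001], [0.061, 0.998, -0.001], [0.001, -0.001, -1.0]]
wrist_force: [1.2, 0.8, 0.5]
gripper_width: 0.23
gripper_force: 0.0
```

>>> {"fn": "play_rows", "kwargs": {
  "commands": "0.2 -0.012 0 0 0 0;0.2 -0.012 0 0 0 0;0.2 -0.012 0 0 0 0;0.2 -0.012 0 0 0 0;0.2 -0.012 0 0 0 0;0.2 -0.012 0 0 0 0;0.2 -0.012 0 0 0 0;0.2 -0.012 0 0 0 0;0.2 -0.012 0 0 0 0;0.2 -0.012 0 0 0 0"
}}

```text
time_s: 17.1
tcp_pos: [0.4838, 0.0701, 0.0197]
ee_rot: [[-0.998, 0.061, -0.0], [0.061, 0.998, -0.0], [0.0, -0.0, -1.0]]
wrist_force: [-3.1, -0.3, 1.8]
gripper_width: 0.229
gripper_force: 1.4
```

```bash
python3 meas.py c
```

```text
top [224, 171, 16, 17, 178] [54.4 52.4] ang 84.6 rack xy [-27.7  34.6] rack range [-54.7   8.3] [-0.8 61.8]
scene [277, 185, 23, 27, 505] [54.2 84.5] ang 86.0 rack xy [-60.7  33.3] rack range [-102.9    6.2] [-18.2  60.5]
17.2 [-100.4   35. ] [-0.05705716  0.20649638  0.07982977]
```

>>> {"fn": "play_rows", "kwargs": {
  "commands": "0.2 -0.012 0 0 0 0;0.2 -0.012 0 0 0 0;0.2 -0.012 0 0 0 0;0.2 -0.012 0 0 0 0;0.2 -0.012 0 0 0 0;0.2 -0.012 0 0 0 0;0.2 -0.012 0 0 0 0;0.2 -0.012 0 0 0 0;0.2 -0.012 0 0 0 0;0.2 -0.012 0 0 0 0"
}}

```text
time_s: 18.2
tcp_pos: [0.5439, 0.0665, 0.0197]
ee_rot: [[-0.998, 0.061, 0.0], [0.061, 0.998, 0.0], [-0.0, 0.0, -1.0]]
wrist_force: [-1.3, -0.7, -0.1]
gripper_width: 0.229
gripper_force: 0.5
```

>>> {"fn": "play_rows", "kwargs": {
  "commands": "0.07 -0.004 0 0 0 0;0.07 -0.004 0 0 0 0;0.07 -0.004 0 0 0 0;0 0 0 0 0 0"
}}

```text
time_s: 18.6
tcp_pos: [0.5501, 0.0662, 0.0198]
ee_rot: [[-0.998, 0.061, 0.001], [0.061, 0.998, 0.0], [-0.001, 0.0, -1.0]]
wrist_force: [-0.0, 0.0, 0.6]
gripper_width: 0.229
gripper_force: 0.2
```

>>> {"fn": "play_rows", "kwargs": {
  "commands": "0.06 -0.004 0 0 0 0;0.05 -0.003 0 0 0 0;0.03 0 0 0 0 0;0 0 0 0 0 0"
}}

```text
time_s: 19.0
tcp_pos: [0.5532, 0.0659, 0.0197]
ee_rot: [[-0.998, 0.061, -0.002], [0.061, 0.998, -0.0], [0.002, -0.0, -1.0]]
wrist_force: [-3.9, 1.3, 3.7]
gripper_width: 0.228
gripper_force: 2.3
```

>>> {"fn": "play_rows", "kwargs": {
  "commands": "0.03 -0.002 0 0 0 0;0.03 -0.002 0 0 0 0;0 0 0 0 0 0"
}}

```text
time_s: 19.3
tcp_pos: [0.5532, 0.0657, 0.0197]
ee_rot: [[-0.998, 0.061, -0.005], [0.061, 0.998, -0.001], [0.005, -0.001, -1.0]]
wrist_force: [-9.8, 3.4, 7.0]
gripper_width: 0.228
gripper_force: 4.6
```

It has hit a hard stop at 10 N. I'm backing off, lifting clear and checking.

>>> {"fn": "play_rows", "kwargs": {
  "commands": "-0.2 0.01 0 0 0 0;-0.7 0.04 0 0 0 0;-0.7 0.04 0 0 0 0;0 0 0.9 0 0 0;0 0 0.9 0 0 0;0 0 0.9 0 0 0;0 0 0.9 0 0 0;0 0 0.9 0 0 0;-0.3 0.95 0.5 0 0 0;-0.3 0.95 0 0 0 0;-0.3 0.95 0 0 0 0;-0.3 0.95 0 0 0 0;-0.3 0.95 0 0 0 0;-0.3 0.95 0 0 0 0;0 0 0 0 0 0;0 0 0 0 0 0"
}}

```text
time_s: 20.9
tcp_pos: [0.4541, 0.2403, 0.1699]
ee_rot: [[-0.998, 0.06, 0.001], [0.06, 0.998, 0.001], [-0.001, 0.001, -1.0]]
wrist_force: [0.5, -0.5, -0.1]
gripper_width: 0.231
gripper_force: 0.0
```

```bash
python3 meas.py d; python3 - <<'E'
import cv2,numpy as np
a=cv2.imread("pics/top_d.png")[135:265,170:330];b=cv2.imread("pics/scene_d.png")[135:265,175:375]
f=lambda x:cv2.resize(x,(400,int(400*x.shape[0]/x.shape[1])),interpolation=cv2.INTER_CUBIC)
a,b=f(a),f(b);h=max(len(a),len(b));p=lambda x:np.pad(x,((0,h-len(x)),(0,0),(0,0)))
cv2.imwrite("pics/d.png",np.hstack([p(a),p(b)]))
E
```

```text
scene [224, 222, 21, 7, 101] [48.2 14.9] ang 88.7 rack xy [  19.2 -102.5] rack range [  11.2 -126.7] [ 27.5 -78.6]
21.0 [-141.5  201.4] [-1.37619468 -0.23993552 -1.06834408]
```

View pics/d.png

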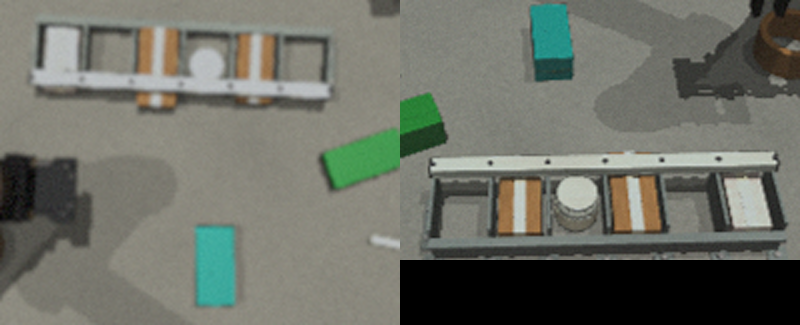

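```bash
python3 - <<'E'
from h import *
O=np.array([583.4,29.7]);a=-.0593;R2=np.array([[np.cos(a),-np.sin(a)],[np.sin(a),np.cos(a)]])
for n in("top","scene"):
    p=cv2.imread(f"pics/{n}_d.png");hsv=cv2.cvtColor(p,cv2.COLOR_BGR2HSV)
    m=cv2.inRange(hsv,(5,90,60),(22,255,255))
    k,l,st,c=cv2.connectedComponentsWithStats(m)
    for j in range(1,k):
        v,u=np.nonzero(l==j);q=(ray(n,np.c_[u,v],.048)[:,:2]*1000-O)@R2
        cc=q.mean(0)
        if st[j,4]>15 and abs(cc[0]-35)<70 and abs(cc[1]-34)<35: print(n,st[j].tolist(),q.min(0).round(1),q.max(0).round(1))
    print(n,"plate-top edge cols expected px at x=90:",pix(n,np.r_[(O+R2@[90,34])/1000,.038]).round(1), "carton far top",pix(n,np.r_[(O+R2@[90,34])/1000,.048]).round(1))
    u0=int(pix(n,np.r_[(O+R2@[90,22])/1000,.048])[0][0]); v0=int(pix(n,np.r_[(O+R2@[90,22])/1000,.048])[0][1])
    print(u0,v0,p[v0-5:v0+8,u0].tolist())
E
```

```text
top [225, 146, 6, 18, 90] [26.9 45. ] [87.2 62.8]
top [236, 147, 6, 18, 87] [25.2  7.9] [85.5 25. ]
top [224, 172, 6, 6, 27] [-21.9  45.3] [-3.9 62.9]
top [235, 172, 6, 6, 31] [-20.4   6.9] [-2.3 24.6]
top plate-top edge cols expected px at x=90: [[233.8 145.9]] carton far top [[233.7 145.4]]
237 145 [[123, 135, 137], [125, 133, 135], [124, 134, 136], [131, 140, 136], [136, 144, 138], [129, 143, 142], [107, 127, 144], [86, 122, 158], [84, 127, 163], [79, 122, 159], [80, 120, 158], [79, 121, 159], [77, 117, 159]]
scene [280, 223, 11, 29, 235] [16.4  6.8] [93.3 26.1]
scene [295, 223, 11, 29, 231] [17.2 42.6] [94.  61.6]
scene plate-top edge cols expected px at x=90: [[293.2 251.8]] carton far top [[293.7 249.7]]
288 249 [[72, 115, 156], [73, 113, 156], [70, 114, 155], [72, 114, 154], [72, 115, 152], [70, 114, 155], [47, 69, 92], [30, 45, 62], [110, 114, 108], [125, 130, 120], [123, 127, 120], [120, 127, 118], [106, 109, 102]]
```

Top view gives the carton from x ≈ −22 to 88 mm, and the scene view shows it meeting the back plate. It is home, so I'm handing in.

```bash
python3 -c "
from station import r
print(r.finish_job())"
```

```text
the job is handed in; nothing more can be done
None
```

I ran the shut fingertips along the rail from its left end to over the third gap, then pushed the brown carton into that gap until it met the back plate; the other items look unmoved, the hand is clear, and the job was handed in at about 21 s.

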